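# Slide the angle bracket home over the jig's locating pin

## Task

The steel angle bracket lies in the channel of the wooden drilling jig with its front end propped up on the jig's locating pin. Slide it along the channel, for instance by pushing its upturned leg, without picking it up out of the jig, until its big hole drops over the pin and it lies flat on the jig's floor; then let go of it. Leave the mug, tape measure, bolt tin and screw carton where they stand.

Things in the scene. Friction and masses are not known exactly. Their poses are not given: they have to be found in the camera images.
- jig: Drilling jig fixed to the table: plywood base 280 (x) x 100 (y) x 18 mm with two wooden fences along its long sides, each 18 mm wide and 12 mm high above the base; between them a channel 64 mm wide along x, open at both ends, floor at z = 18 mm. Origin: centre of the underside. z up; +x is the way the bracket has to slide, to the robot's right.
- pin (a point): Foot of the fixed steel locating pin, on the channel's centreline at jig (60, 0, 18) mm. The pin is 12 mm in diameter, with a bevelled top, and stands 12 mm above the channel floor. At the start the bracket's front part lies on it and hides it from above.
- bracket: Loose plain steel angle bracket, 0.4 to 0.63 kg: flat leaf 170 (x) x 60 (y) x 6 mm, with a leg 6 mm thick, 60 mm wide, turned up at its rear end (heel). Origin: centre of the leaf's underside; x from heel to front, as the jig's x; z out of the leaf's top. It starts between the fences (2 mm play each side), heel on the channel floor, front raised about 5 degrees on the pin.
- hole (a point): Centre of the bracket's big round hole (20 mm diameter; two screw holes near the front are 7 mm), at the leaf's underside, 20 mm ahead of the bracket's origin and 105 mm ahead of the leg's rear face. Starts 27 to 55 mm short of the pin. Once over the pin the leaf falls flat by its own weight and the pin blocks further sliding.
- leg_top (a point): Middle of the top rear edge of the bracket's upturned leg, on the rear face (the face to push); 32 mm above the leaf's underside.
- heel (a point): Middle of the bracket's rear bottom edge, right below leg_top on the same rear face.
- mug: White enamel mug, 82 mm tall, bystander left of the jig; origin: centre of its underside.
- tape_measure: Yellow tape measure, 64 mm tall, bystander left of the jig; origin: centre of its underside.
- bolt_tin: Open tin with bolts, 69 mm across, 76 mm tall, bystander right of the jig; origin: centre of its underside.
- screw_box_2: Small cardboard carton of screws, 62 x 102 x 50 mm, bystander right of the jig; origin: centre of its underside.

How it is judged:
At the end, for the whole second after the job is handed in: The bracket's big hole is over the pin (centres within 6 mm), the leaf lies flat on the channel floor (within 3 mm, tilted less than 0.03 rad), at rest (horizontal distance between hole and pin below 0.006 m and z of hole in the frame of jig below 0.021 m and angle between bracket's own z axis and vertical below 0.03 rad and linear speed of bracket below 0.01 m/s); the robot touches nothing.
It fails at once if the bracket is picked up: its heel is more than 20 mm above the channel floor (z of heel in the frame of jig above 0.038 m).
It fails at once if a bystander (mug, tape measure, bolt tin, screw carton) is moved by more than 30 mm (distance of any of mug, tape_measure, bolt_tin, screw_box_2 from where it was at the start of the episode above 0.03 m).
It also fails if it takes over 32 s, if anything falls off the work surface, if the arm or the gripper's body presses on something with over 40 N, if the wrist force passes 120 N, or if a joint passes its speed limit or range.

## Robot

A 6-joint arm with a two-finger parallel gripper is mounted at the origin on the work surface; the furniture and walls round the work are solid. World frame = base frame: x ahead of the robot, y to its left, z up, the work surface at z = 0. Lengths are in m, angles in rad, forces in N, time in s.
With the tool pointing down it reaches from about 0.275 to 0.75 m from the base axis. Payload 10.2 kg.
Tool frame: the origin (TCP) lies midway between the tips of the shut fingers; the grasp point (between the pads) lies 19 mm behind it; z points along the fingers, y is the line along which they close (so a half turn about z gives the same grasp; the last joint's range is limited). The gripper opens to 85 mm and grips with 20 to 120 N. Pads are 22 mm wide; open, the fingers measure 114 mm over their backs; the gripper's body (76 mm by 85 mm) begins 54 mm behind the grasp point. The pads swing forward as they close: fully open they stand 13 mm farther back than shut.
Start: joints at [0.941, 0.313, 1.498, -0, 1.331, -0.223], TCP at [0.208, 0.482, 0.231] pointing down, gripper open.
Joint ranges: [-2.94, 2.94], [-0.97, 2.17], [0.19, 2.56], [-1.23, 4.37], [0.02, 3.11], [-2.88, 2.88]. Speed limits (rad/s): [2.39, 2.39, 3.01, 3.14, 3.14, 3.14].

## Interface

Orientations are given as a rotation vector (axis times angle).
In Python, from rig import arm, camera, camera_model, workorder, boxes_of, silhouettes, tip_of gives the robot as it stands. The module is installed in compiled form; this text tells all that it offers.
- The arm moves only by the tool arm_command, never from a script. Its argument "rows" is a list that holds one entry, the list of rows, each a list of 5 numbers: the opening, from 0 (shut) to 1 (fully open), then the shift along the tool's x, y, z normalised to -1 to 1, where 1 is 400 mm, then the turn about the tool's z normalised to -1 to 1, where 1 is 60 degrees. In form: [[[grip, tx, ty, tz, roll], ...]]. A call has exactly 5 rows; each row is the pose to reach, as a shift and turn from the pose commanded when the call began, along the tool's axes at that moment; what a row does not reach only later rows make up. A row lasts 1/12 s, in which the tool goes at most 41.7 mm and 7.16 degrees, less where a joint would pass 70% of its speed; a pose out of reach is approached as far as the arm can. A call with a number of a shift or a turn outside -1 to 1 is refused whole. A call with a gripper value outside its range is refused whole. The fingers move at their own pace and stop on an object; the grip force is fixed at half the most. Time passes only in rows, so rows that repeat a pose let the fingers close, or fill a call up. It gives the time, the measured TCP pose, the force, the opening and the grip force at its end, in the units of the state.
- arm.get_obs(): the state, without advancing time (a new reading comes with each control period).
- camera(name): name is "side" or "top" or "wrist"; returns the picture (480x640x3 uint8, red, green, blue); there is no depth.
- camera_model(name): a dict with "mtx" (3x3 intrinsics, pixels), "camera_from_world" (4x4, takes a point from world to camera coordinates); the wrist camera has in their place "mount" (4x4, takes a point from camera to tool coordinates, whose origin is the TCP and whose axes are the flange's). Camera axes: x right, y down, z forward; pixel columns grow to the right and rows downward; lengths in m; the calibration is good to about 2 mm. A picture is of the moment at which its call begins: read the wrist's pose just before it. camera_model takes no time and is no camera call.
- workorder.job_done(): hands the job in; it is judged then, once.
Trained networks look in the newest picture that a camera, given by its name, has taken for a name from the list of things; names that differ only in an ending like _2 or _b are one class to them, and where a whole thing is asked for, a point or a joint stands for the part that bears it (a point fixed in the world has none). Each returns a list of dicts, best first, with "score" (0 to 1); they miss things now and then, are a little off and sometimes report something else, mostly with a low value. They report only what shows in the picture. A call takes as long as a camera call.
- boxes_of(target, camera): "at" ([column, row] in pixels, amid what is visible of it).
- silhouettes(target, camera): "region" (480x640 bool, what is visible of it) and "at" ([column, row] in pixels, amid what is visible of it).
- tip_of(target, camera): "at" ([column, row] in pixels: a listed point, or the origin of a listed thing).
The state is a dict: "clock": time; "joints": joint angles; "joint_vel": joint speeds; "joint_torque": joint torques, N m; "position": TCP position; "tool_rot": TCP orientation; "ft_force": force on the tool from outside, world axes, zero at the start; "torque": the same for the moment, N m; "width": opening from 0.0 (shut) to 1.0 (fully open); "grasp_force": force on a finger pad.
Only numpy, scipy, OpenCV 4.12 (cv2) and the standard library are available. Lean on these libraries where they do the work, as an engineer would, in place of code of your own. Each camera call takes 0.05 s, during which the arm holds its last target. There are 200 camera calls.

## Working session

There is one attempt and no reset: what is moved stays moved. The work goes in short steps, Python scripts to look and compute and a tool call to move; the robot and the scene stay as the last step left them, time stands still between calls to the robot, and variables do not carry over. Pictures are saved under pics/ and viewed, at most 10 in all, crops included, and the job is handed in when it is done.

Besides the shell and the picture viewer there is one more tool, called after "Request:" in YAML: its name, and indented under it one key for each argument. arm_command: Moves the arm, as the interface text tells. Its arguments: {"type":"object","properties":{"rows":{"type":"array"}},"required":["rows"]}

```bash
mkdir -p pics; cat > h.py <<'E'
import numpy as np, cv2
from rig import *
from scipy.spatial.transform import Rotation as R
def ray(cam,px):
    m=camera_model(cam);K=np.array(m["mtx"])
    if "mount" in m:
        o=arm.get_obs();T=np.eye(4);T[:3,:3]=R.from_rotvec(o["tool_rot"]).as_matrix();T[:3,3]=o["position"];W=T@np.array(m["mount"])
    else: W=np.linalg.inv(np.array(m["camera_from_world"]))
    d=W[:3,:3]@np.linalg.inv(K)@np.array([px[0],px[1],1.]);return W[:3,3],d/np.linalg.norm(d)
def onz(cam,px,z):
    c,d=ray(cam,px);return c+d*(z-c[2])/d[2]
def tri(rays):
    A=np.zeros((3,3));b=np.zeros(3)
    for c,d in rays:
        P=np.eye(3)-np.outer(d,d);A+=P;b+=P@c
    return np.linalg.solve(A,b)
def snap(cam,name):
    im=camera(cam);cv2.imwrite(f"pics/{name}.png",im[:,:,::-1]);return im
E
python3 - <<'E'
from h import *
np.set_printoptions(precision=4,suppress=True)
for c in("top","side"):
    snap(c,c+"0")
    m=camera_model(c);print(c,np.linalg.inv(np.array(m["camera_from_world"]))[:3,3])
r={}
for t in("jig","leg_top","heel","hole","bracket","pin"):
    for c in("top","side"):
        q=tip_of(t,c)
        if q: r[t,c]=ray(c,q[0]["at"]);print(t,c,np.array(q[0]["at"]),round(q[0]["score"],2),onz(c,q[0]["at"],.018))
    if (t,"top") in r and (t,"side") in r: print(t,tri([r[t,"top"],r[t,"side"]]))
o=arm.get_obs();print(R.from_rotvec(o["tool_rot"]).as_matrix(),o["position"],o["clock"],o["width"])
E
```

```text
top [0.4174 0.0209 1.2211]
side [ 0.2264 -1.1463  0.8733]
jig top [306.6 219.8] 0.62 [0.543 0.07  0.018]
jig side [318.8 241.9] 0.69 [0.5308 0.0464 0.018 ]
jig [ 0.5411  0.0714 -0.0001]
leg_top top [266.1 216.7] 0.72 [0.5482 0.1716 0.018 ]
leg_top side [307.5 207. ] 0.78 [0.5398 0.2093 0.018 ]
leg_top [0.5382 0.1697 0.0428]
heel top [266.7 222.8] 0.6 [0.5329 0.1696 0.018 ]
heel side [306.2 219.2] 0.72 [0.5234 0.152  0.018 ]
heel [0.5311 0.1717 0.0049]
hole top [306.9 219.2] 0.66 [0.5445 0.0693 0.018 ]
hole side [321.6 236.5] 0.81 [0.543  0.0674 0.018 ]
hole [0.5441 0.0695 0.0165]
bracket top [299.6 219.9] 0.59 [0.5423 0.0875 0.018 ]
bracket side [317.3 235. ] 0.66 [0.5343 0.0761 0.018 ]
bracket [0.5403 0.0885 0.0092]
pin top [327.3 219. ] 0.7 [0.5463 0.0183 0.018 ]
pin side [326.3 251.4] 0.88 [0.5389 0.0043 0.018 ]
pin [0.5452 0.0187 0.0072]
[[-0.9184  0.3957 -0.    ]
 [ 0.3957  0.9184 -0.    ]
 [ 0.     -0.     -1.    ]] [0.2077 0.4822 0.2313] 0.7 0.9979635413631521
```

```bash
python3 -c "
import cv2,numpy as np
a=cv2.imread('pics/top0.png')[120:320,180:440];b=cv2.imread('pics/side0.png')[120:340,200:460]
cv2.imwrite('pics/m0.png',np.hstack([cv2.resize(a,(400,308),interpolation=2),cv2.resize(b,(400,308),interpolation=2)]))"
```

```text
(no output)
```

View pics/m0.png

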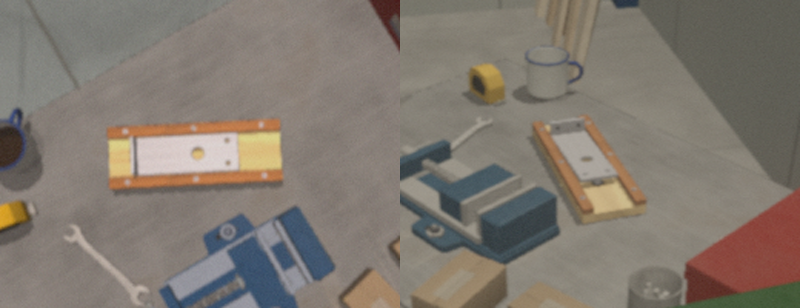

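View pics/top0.png

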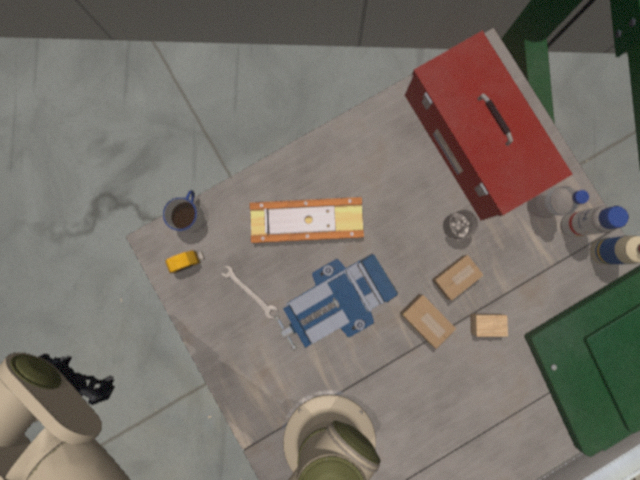

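The top view shows the jig at px (250–364, 198–244), nearly along −y and turned a few degrees. The leg's rear is at column ~267, the hole at (307,219), and the mug at (182,213) is well clear of it. Next I'll measure yaw and pin more accurately.

```bash
python3 - <<'E'
from h import *
np.set_printoptions(precision=4,suppress=True)
for t,z in(("jig",.026),("bracket",.03)):
  for c in ("top","side"):
    camera(c)
    s=silhouettes(t,c)
    if not s: continue
    v,u=np.nonzero(s[0]["region"]);P=np.array([onz(c,(a,b),z)[:2] for a,b in zip(u,v)])
    rc=cv2.minAreaRect((P*1000).astype(np.float32));print(t,c,round(s[0]["score"],2),rc, 'pca',end=' ')
    d=np.linalg.eigh(np.cov(P.T))[1][:,1];d*=-np.sign(d[1]);print(d,P.mean(0))
for k in range(3):
  camera("top");camera("side")
  for t,zt in(("leg_top",.05),("heel",.018),("hole",.027),("pin",.018)):
    print(t,[onz(c,q[0]["at"],zt)[:2] for c in("top","side") for q in [tip_of(t,c)] if q])
o=arm.get_obs();print(o["clock"])
E
```

```text
jig top 0.56 ((543.6098022460938, 70.37236785888672), (102.0817642211914, 278.5428771972656), 4.220765590667725) pca [ 0.074  -0.9973] [0.543  0.0606]
jig side 0.91 ((535.3299560546875, 53.37165832519531), (114.48473358154297, 316.4664306640625), 4.779861927032471) pca [ 0.1121 -0.9937] [0.534  0.0109]
bracket top 0.93 ((543.497802734375, 87.59087371826172), (63.20144271850586, 173.9071807861328), 4.342657089233398) pca [ 0.0798 -0.9968] [0.5427 0.0886]
bracket side 0.97 ((537.1566162109375, 97.82677459716797), (71.80671691894531, 204.9795379638672), 2.7781128883361816) pca [ 0.064 -0.998] [0.5376 0.0922]
leg_top [array([0.5366, 0.1705]), array([0.5341, 0.1598])]
heel [array([0.537 , 0.1677]), array([0.5303, 0.1559])]
hole [array([0.5474, 0.0643]), array([0.5366, 0.0633])]
pin [array([0.554 , 0.0207]), array([0.5392, 0.0054])]
leg_top [array([0.5426, 0.1719]), array([0.5208, 0.1513])]
heel [array([0.531 , 0.1668]), array([0.5359, 0.1654])]
hole [array([0.5488, 0.0579]), array([0.5396, 0.0644])]
pin [array([0.553 , 0.0119]), array([0.5403, 0.0157])]
leg_top [array([0.5448, 0.1642]), array([0.5291, 0.1594])]
heel [array([0.531 , 0.1638]), array([0.5263, 0.1509])]
hole [array([0.5423, 0.0597]), array([0.5409, 0.0695])]
pin [array([0.545 , 0.0115]), array([0.539 , 0.0076])]
2.6
```

Request:
arm_command:
  rows:
    - [[0, -0.1, -0.027, 0, -0.092], [0, -0.2, -0.054, 0, -0.184], [0, -0.3, -0.081, 0, -0.276], [0, -0.4, -0.108, 0, -0.368], [0, -0.5, -0.135, 0, -0.46]]

```text
clock: 3.02
position: [0.3713, 0.352, 0.2315]
tool_rot: [-0.126, 3.139, 0.0]
ft_force: [-0.4, 0.7, 0.1]
width: 0.3
grasp_force: 0.0
```

```bash
cat > go.py <<'E'
from h import *
import sys
np.set_printoptions(precision=4,suppress=True)
o=arm.get_obs();M=R.from_rotvec(o["tool_rot"]).as_matrix();g=np.array(eval(sys.argv[1]))
print(o["position"],M[:,0],"shift",M.T@(g-o["position"])/.4,"rollerr",np.degrees(np.arctan2(M[1,0],M[0,0]))%360-184.3,o["clock"],o["width"],o["ft_force"])
E
python3 go.py "[.532,.222,.16]"
```

```text
[0.3713 0.352  0.2315] [-0.9968 -0.0799 -0.0003] shift [-0.3746 -0.356   0.1787] rollerr 0.28016715062358344 3.0167 0.29977322980121157 [-0.3992  0.7058  0.1099]
```

Request:
arm_command:
  rows:
    - [[0, -0.075, -0.069, 0.02, 0], [0, -0.15, -0.138, 0.04, 0], [0, -0.225, -0.207, 0.065, 0], [0, -0.3, -0.276, 0.09, 0], [0, -0.374, -0.345, 0.12, 0]]

```text
clock: 3.43
position: [0.5303, 0.2261, 0.1835]
tool_rot: [-0.117, 3.139, 0.0]
ft_force: [0.8, 0.7, 0.6]
width: -0.0
grasp_force: 0.0
```

```bash
python3 go.py "[.532,.216,.1]"; python3 - <<'E'
from h import *
snap("wrist","w1")
for t in("leg_top","heel","hole"):
  q=tip_of(t,"wrist")
  if q: print(t,q[0]["at"],q[0]["score"],onz("wrist",q[0]["at"],{"leg_top":.05,"heel":.018,"hole":.027}[t]))
E
```

```text
[0.5303 0.2261 0.1835] [-0.9972 -0.0746 -0.0009] shift [-0.0023 -0.0256  0.2087] rollerr -0.022018295111962516 3.4333 -0.0002181007606147143 [0.8094 0.6741 0.5857]
leg_top [247.7, 226.7] 0.84 [0.53531938 0.17031098 0.05      ]
heel [253.6, 218.0] 0.77 [0.53445438 0.1711836  0.018     ]
hole [122.4, 221.6] 0.73 [0.54269603 0.06891393 0.027     ]
```

View pics/w1.png

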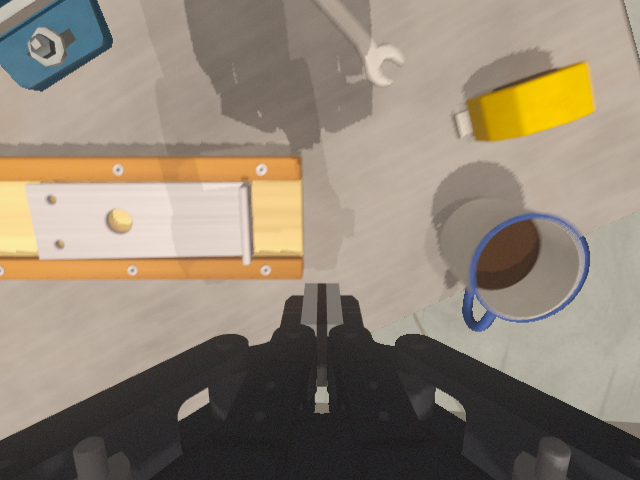

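The wrist view shows the leg's rear face at column ~250 (y ≈ 0.170) in the channel, rows 182–258. The shut fingers stand behind it, and the mug's rim at column ≥465 is clear. I'll descend behind the heel.

Request:
arm_command:
  rows:
    - [[0, 0, -0.01, 0.1, 0], [0, -0.002, -0.02, 0.2, 0], [0, -0.003, -0.035, 0.28, 0], [0, -0.004, -0.043, 0.34, 0], [0, -0.004, -0.043, 0.375, 0]]

```text
clock: 4.05
position: [0.5297, 0.2112, 0.0315]
tool_rot: [0.12, -3.136, 0.001]
ft_force: [0.5, 0.6, -0.6]
width: -0.001
grasp_force: 0.0
```

```bash
python3 go.py "[.5352,.168,.034]"; python3 - <<'E'
from h import *
snap("wrist","w2")
for t in("leg_top","heel","hole"):
  q=tip_of(t,"wrist")
  if q: print(t,q[0]["at"],q[0]["score"],onz("wrist",q[0]["at"],{"leg_top":.05,"heel":.018,"hole":.027}[t]))
E
```

```text
[0.5297 0.2112 0.0315] [-0.9971 -0.0761  0.0031] shift [-0.0055 -0.1088 -0.0063] rollerr 0.06711454252268823 4.05 -0.0014460705502929187 [ 0.5337  0.6441 -0.6109]
leg_top [210.9, 327.9] 0.85 [0.53490715 0.17282482 0.05      ]
heel [226.3, 293.7] 0.76 [0.53753579 0.17044586 0.018     ]
hole [618.9, 343.8] 0.42 [0.54548708 0.34620627 0.027     ]
```

View pics/w2.png

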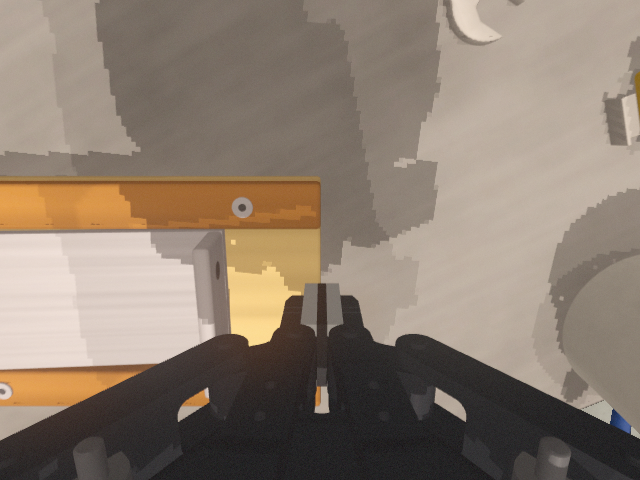

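The fingers are in the channel behind the leg, with the rear face at column ~222. Now pushing.

Request:
arm_command:
  rows:
    - [[0, -0.003, -0.03, 0, 0], [0, -0.006, -0.05, 0, 0], [0, -0.006, -0.065, 0, 0], [0, -0.006, -0.08, 0, 0], [0, -0.006, -0.095, 0, 0]]

```text
clock: 4.67
position: [0.5375, 0.173, 0.0348]
tool_rot: [-0.116, 3.137, 0.003]
ft_force: [-0.6, 6.9, 4.2]
width: 0.003
grasp_force: 3.4
```

Request:
arm_command:
  rows:
    - [[0, 0, -0.01, 0, 0], [0, 0, -0.02, 0, 0], [0, 0, -0.03, 0, 0], [0, 0, -0.04, 0, 0], [0, 0, -0.05, 0, 0]]

```text
clock: 5.08
position: [0.5389, 0.1533, 0.0348]
tool_rot: [-0.117, 3.137, 0.003]
ft_force: [-0.1, 7.3, 4.7]
width: -0.004
grasp_force: 3.5
```

```bash
python3 go.py "[.5392,.130,.031]"; python3 - <<'E'
from h import *
for c in("top","side","wrist"): 
  im=snap(c,c+"3")
  for t in("leg_top","heel","hole"):
    q=tip_of(t,c)
    if q: print(c,t,q[0]["at"],q[0]["score"],onz(c,q[0]["at"],{"leg_top":.05,"heel":.018,"hole":.026}[t]))
E
```

```text
[0.5389 0.1533 0.0348] [-0.9972 -0.0742 -0.0023] shift [ 0.0036 -0.058   0.0093] rollerr -0.04394396998367256 5.0833 -0.004029844686012796 [-0.0615  7.254   4.6906]
top heel [282.1, 223.4] 0.64 [0.53236376 0.13103048 0.018     ]
top hole [323.1, 217.9] 0.83 [0.54791983 0.0288146  0.026     ]
side heel [313.9, 225.8] 0.58 [0.5355689  0.11794646 0.018     ]
side hole [325.9, 242.0] 0.91 [0.54452946 0.03116044 0.026     ]
wrist leg_top [281.2, 317.2] 0.93 [0.53783548 0.13931568 0.05      ]
wrist heel [285.8, 282.4] 0.82 [0.53724911 0.13809409 0.018     ]
wrist hole [31.8, 291.0] 0.66 [0.54606199 0.03130715 0.026     ]
```

Request:
arm_command:
  rows:
    - [[0, 0, -0.007, 0, 0], [0, 0, -0.014, 0, 0], [0, 0, -0.02, 0, 0], [0, 0, -0.026, 0, 0], [0, 0, -0.032, 0, 0]]

```text
clock: 6.1
position: [0.5392, 0.14, 0.0336]
tool_rot: [0.117, -3.139, -0.0]
ft_force: [0.1, 3.1, -0.8]
width: 0.001
grasp_force: 1.5
```

Request:
arm_command:
  rows:
    - [[0, 0, -0.003, 0, 0], [0, 0, -0.006, 0, 0], [0, 0, -0.009, 0, 0], [0, 0, -0.012, 0, 0], [0, 0, -0.012, 0, 0]]

```text
clock: 6.52
position: [0.5397, 0.1351, 0.0336]
tool_rot: [-0.117, 3.139, -0.0]
ft_force: [-1.0, -0.4, -0.0]
width: 0.001
grasp_force: 0.0
```

```bash
python3 go.py "[.5392,.130,.031]"; python3 - <<'E'
from h import *
for c in("top","side","wrist"): 
  im=snap(c,c+"4")
  for t in("leg_top","heel","hole"):
    q=tip_of(t,c)
    if q: print(c,t,q[0]["at"],q[0]["score"],onz(c,q[0]["at"],{"leg_top":.05,"heel":.018,"hole":.026}[t]))
a=cv2.imread("pics/top4.png")[180:260,240:380];b=cv2.imread("pics/side4.png")[190:290,270:390]
cv2.imwrite("pics/m4.png",np.hstack([cv2.resize(a,(400,300),interpolation=2),cv2.resize(b,(400,300),interpolation=2)]))
E
```

```text
[0.5397 0.1351 0.0336] [-0.9972 -0.0746 -0.    ] shift [ 0.0022 -0.0126  0.0066] rollerr -0.020752405158731335 6.5167 0.0008234991440499172 [-1.0491 -0.4383 -0.0463]
top leg_top [456.4, 228.3] 0.58 [ 0.52806838 -0.29654242  0.05      ]
top hole [328.5, 217.6] 0.63 [0.54901075 0.01540399 0.026     ]
side leg_top [311.3, 216.5] 0.59 [0.52735656 0.1128306  0.05      ]
side heel [314.8, 228.6] 0.93 [0.53483613 0.10507377 0.018     ]
side hole [325.2, 248.1] 0.78 [0.53670251 0.00701762 0.026     ]
wrist leg_top [275.2, 315.8] 0.57 [0.53888838 0.11968318 0.05      ]
wrist heel [286.0, 284.9] 0.73 [0.53990999 0.12080251 0.018     ]
wrist hole [53.0, 283.4] 0.7 [0.54328599 0.02312517 0.026     ]
```

View pics/m4.png

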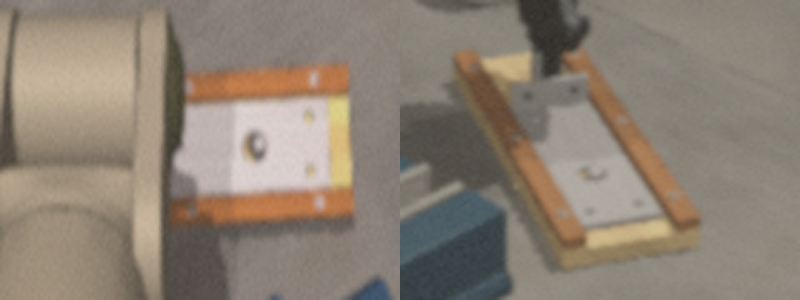

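The pin now shows inside the hole (crop px (255,145)) and the push force fell to zero, so the bracket appears to have dropped. I'll back off, lift and verify.

Request:
arm_command:
  rows:
    - [[0, 0, 0.03, 0, 0], [0, 0, 0.08, 0, 0], [0, 0, 0.11, -0.06, 0], [0, 0, 0.11, -0.15, 0], [0, 0, 0.11, -0.25, 0]]

```text
clock: 7.53
position: [0.535, 0.1808, 0.1336]
tool_rot: [0.12, -3.136, 0.0]
ft_force: [0.4, -0.5, 0.7]
width: -0.0
grasp_force: 0.0
```

```bash
python3 go.py "[.53,.18,.13]"; python3 - <<'E'
from h import *
for c in("top","side","wrist"): 
  im=snap(c,c+"5")
  for t in("hole","pin","heel"):
    q=tip_of(t,c)
    if q: print(c,t,q[0]["at"],q[0]["score"],onz(c,q[0]["at"],.018))
a=cv2.imread("pics/wrist5.png");b=cv2.imread("pics/side5.png")[190:290,270:390]
cv2.imwrite("pics/m5.png",np.hstack([cv2.resize(a,(400,300)),cv2.resize(b,(400,300),interpolation=2)]))
E
```

```text
[0.535  0.1808 0.1336] [-0.9971 -0.0764  0.0036] shift [ 0.0126 -0.001   0.0092] rollerr 0.07949909885562079 7.5333 -0.00034856894099059426 [ 0.3754 -0.4521  0.695 ]
top hole [329.2, 216.8] 0.59 [0.55195061 0.01366429 0.018     ]
top pin [330.8, 218.3] 0.98 [0.54827529 0.00956594 0.018     ]
top heel [287.5, 221.1] 0.56 [0.538485   0.11771429 0.018     ]
side hole [326.9, 246.2] 0.59 [0.54554221 0.0246628  0.018     ]
side pin [327.1, 249.0] 0.74 [0.54314957 0.01334657 0.018     ]
side heel [314.9, 228.4] 0.9 [0.53528947 0.10590008 0.018     ]
wrist hole [83.9, 230.0] 0.95 [0.54701199 0.01537265 0.018     ]
wrist pin [81.9, 228.1] 0.55 [0.5459139  0.01398082 0.018     ]
wrist heel [235.4, 231.4] 0.91 [0.54045856 0.12049781 0.018     ]
```

View pics/m5.png

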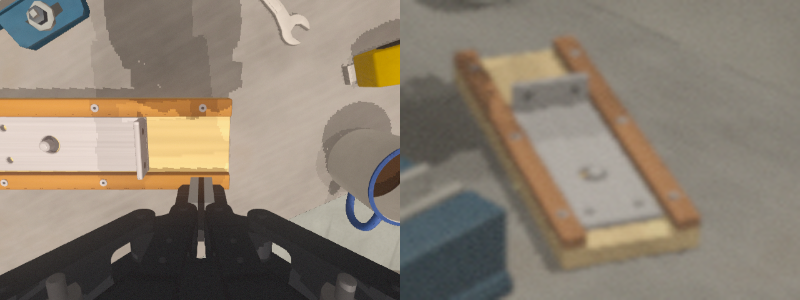

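The pin shows in the hole, wrist crop px (49,145). I'll zoom in to make sure the leaf isn't resting on the bevel.

```bash
python3 - <<'E'
import cv2,numpy as np
a=cv2.imread("pics/wrist5.png")[170:290,0:160];b=cv2.imread("pics/side5.png")[225:285,300:380]
cv2.imwrite("pics/m6.png",np.hstack([cv2.resize(a,(400,300),interpolation=2),cv2.resize(b,(400,300),interpolation=2)]))
E
```

```text
(no output)
```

View pics/m6.png

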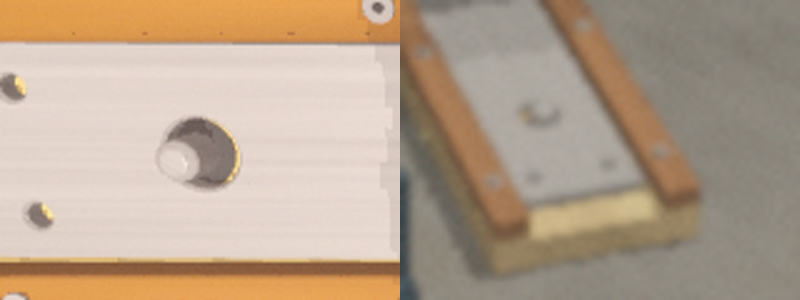

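The pin's bright top stands above the leaf and overlaps the hole's far rim. A leaf caught on the bevel would sit higher than the pin, so this one is down flat.

```bash
python3 -c "
from rig import workorder
print(workorder.job_done())"
```

```text
the job is handed in; nothing more can be done
None
```

I slid the bracket along the channel until its hole dropped over the pin. In the last pictures it lies flat with the gripper clear and no bystander touched. I handed the job in at about 8 s; no verdict came back.

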